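# Load the label unwinder with a new roll

### The job

Load the label unwinder with the new roll: first put the red spacer ring over the spindle of the grey stand, then the black core holder over the spindle with its flange down, then the full label roll over the holder's hub, and last close it with the orange guide disc over the end of the hub, its grip ring upward. Each part must be right down on the one below before the next is put on, and at the end all is seated flat and let go. Leave the nearly empty label roll, the ink pad and the black marker where they lie.

Things in the scene. Friction and masses are not known exactly. Their poses are not given: they have to be found in the camera images.
- unwind_stand: label unwind stand, fixed to the table: round grey base 104 mm across, its top 10 mm above the table (three dark screw heads near its rim, out of the way); a bare steel spindle 16 mm thick stands at the centre, straight to 40 mm above the table, then a cone narrowing to 6 mm at the tip, 52 mm above the table. Origin: centre of the base's underside; z up along the spindle
- spacer_ring: red plastic spacer ring, lying flat, 48 mm outside, 18 mm high, with a 20 mm hole right through (fits loosely over the spindle). Origin: centre of its underside, z up. On the stand its underside is 10 mm above the table.
- core_holder: black plastic core holder: flange 78 mm across, 5 mm thick, and on it a round hub 36 mm thick, straight to 48 mm above the underside, then a cone to 26 mm thick at its top (56 mm); thin grey ribs for looks. A 20 mm hole, 26 mm deep, in the underside takes the spindle. Stands flange down. Origin: centre of the underside, z up along the hub. On the spacer its underside is 28 mm above the table
- full_roll: new, full label roll: white, 68 mm outside, 36 mm high, brown cardboard core with a 40 mm hole right through (fits loosely over the hub). Lies flat; stays that way up. Origin: centre of its underside, z up. On the holder's flange its underside is 33 mm above the table, and the hub stands 15 mm out of its top
- guide_disc: orange plastic guide disc 78 mm across, 4 mm thick, with a ribbed upright grip ring on top, 49 mm outside, reaching 24 mm above the underside; a 40 mm hole goes right through disc and ring (fits loosely over the hub). Lies disc down. Origin: centre of its underside, z up through the ring. On the roll its underside is 69 mm above the table
- used_roll: bystander: nearly empty label roll, white, 49 mm outside and 36 mm high, with the same brown core and 40 mm hole. Not to be used or moved. Origin: centre of its underside.
- ink_pad: bystander: flat black ink pad with a closed lid, 65 by 90 mm, 15 mm high. Not to be moved. Origin: centre of its underside.
- marker: bystander: black marker pen, 138 mm long, lying along the near edge of the table. Not to be moved. Origin: its middle, at the underside.

How it is judged:
By the outcome, as a careful person would: the job done as asked, in the order asked, and still so for the second after the job is handed in, with the robot touching nothing.
It also fails if it takes over 96 s, if anything falls off the work surface, if the arm or the gripper's body presses on something with over 40 N, if the wrist force passes 120 N, or if a joint passes its speed limit or range.

### The arm

A 7-joint arm with a two-finger parallel gripper is mounted at the origin on a cart in front of the work surface, level with it; the furniture and walls round the work are solid. World frame = base frame: x ahead of the robot, y to its left, z up, the work surface at z = 0. Lengths are in m, angles in rad, forces in N, time in s.
With the tool pointing down it reaches from about 0.4 to 0.85 m from the base axis. Payload 6.9 kg.
Tool frame: the origin (TCP) lies midway between the tips of the shut fingers; the grasp point (between the pads) lies 19 mm behind it (robot.hold_point_z is the distance from the TCP to the grasp point, in m); z points along the fingers, y is the line along which they close (so a half turn about z gives the same grasp; the last joint's range is limited). The gripper opens to 85 mm and grips with 20 to 120 N. Pads are 22 mm wide; open, the fingers measure 114 mm over their backs; the gripper's body (76 mm by 85 mm) begins 54 mm behind the grasp point. The pads swing forward as they close: fully open they stand 13 mm farther back than shut.
Start: joints at [1.258, 0.507, -0.238, 1.5, 0.126, 1.149, -0.155], TCP at [0.254, -0.571, 0.231] pointing down, gripper open.
Joint ranges: [-3.08, 3.08], [-0.24, 2.05], [-1.43, 1.35], [0, 2.5], [-1.52, 4.66], [0.17, 1.96], [-2.89, 2.89]. Speed limits (rad/s): [2.39, 2.39, 3.14, 3.14, 3.14, 3.14, 3.14].

### API

Orientations are given as a 3x3 rotation matrix whose columns are the frame's x, y, z axes.
In Python, from bench import robot, camrig, status, finish_job gives the robot as it stands (robot), with the cameras (camrig), the readings (status) and the job as plain functions.
- The arm moves only by the tool tcp_steps, called as name([rows], argument=value, ...), one row to a line, values as JSON. Schema: {"type":"object","properties":{"steps":{"type":"array","items":{"type":"number"},"minItems":5,"maxItems":25},"clamp_n":{"type":"number"},"only":{"type":"string"},"quiet":{"type":"boolean"},"lines":{"type":"string"}},"required":["steps"],"additionalProperties":false}. steps is one flat list of numbers that holds 1 to 5 rows one after another, with no inner brackets; each row has 5 numbers: the finger opening in m, then dx, dy, dz in a scale on which 1.0 is 0.75 m, then a turn about the tool's z in normalised numbers (1 is 2 pi rad); each row is the pose to reach, as a shift and turn from the pose commanded when the call began, along the tool's axes at that moment; what a row does not reach only later rows make up. A row lasts 1/8 s, in which the tool goes at most 0.0625 m and 0.188 rad, less where a joint would pass 70% of its speed; a pose out of reach is approached as far as the arm can. The fingers move at their own pace and stop on an object; clamp_n is the grip in N (left out, the last holds). Time passes only in rows, so rows that do not move let the fingers close. The tool returns the time, the measured TCP pose, the force, the opening and the grip force at its end. only (a regular expression) keeps the lines of the reply that match it, lines (a string "A,B") keeps lines A to B, and quiet returns only ok. A shift or turn number past 1, either way, is cut back to 1. Input that does not fit is refused with a message, and nothing moves.
- status.get_state(): the state, without advancing time (a new reading comes with each control period).
- camrig.snapshot(name): name is "scene" or "top" or "wrist"; returns the picture (400x640x3 uint8, red, green, blue); there is no depth.
- camrig.calibration(name): a dict with "intrinsics" (3x3 intrinsics, pixels), "k1" (the pictures are not rectified: a ray, as slopes to the right and down, at radius r is drawn at 1 + k1 r^2 times it, then the intrinsics apply), "cam_to_world" (4x4, takes a point from camera to world coordinates); the wrist camera has in their place "mount" (4x4, takes a point from camera to tool coordinates, whose origin is the TCP and whose axes are the flange's). Camera axes: x right, y up, looking along -z (the intrinsics and any distortion apply to the point x, -y, -z); pixel columns grow to the right and rows downward; lengths in m; the calibration is good to about 2 mm. A picture is of the moment at which its call begins: read the wrist's pose just before it. calibration takes no time and is no camera call.
- finish_job(): hands the job in; it is judged then, once.
The state is a dict: "time_s": time; "joint_pos": joint angles; "qd": joint speeds; "tau": joint torques, N m; "tcp_pos": TCP position; "tcp_rot": TCP orientation; "force": force on the tool from outside, world axes, zero at the start; "wrist_torque": the same for the moment, N m; "width": finger opening in m; "grip_force": force on a finger pad.
Only numpy, scipy, OpenCV 4.12 (cv2) and the standard library are available. Lean on these libraries where they do the work, as an engineer would, in place of code of your own. Each camera call takes 0.05 s, during which the arm holds its last target. There are 200 camera calls.

## Working session

There is one attempt and no reset: what is moved stays moved. The work goes in short steps, Python scripts to look and compute and a tool call to move; the robot and the scene stay as the last step left them, time stands still between calls to the robot, and variables do not carry over. Pictures are saved under pics/ and viewed, at most 14 in all, crops included, and the job is handed in when it is done.

```bash
ls; mkdir -p pics
```

Run:
```python
from bench import robot, camrig, status, finish_job
import cv2,numpy as np
np.set_printoptions(precision=4,suppress=True)
s=status.get_state();print(s['time_s'],s['tcp_pos'],s['tcp_rot'],s['width'],robot.hold_point_z)
for n in("scene","top","wrist"):
    c=camrig.calibration(n);print(n,c)
    cv2.imwrite(f'pics/{n}0.png',camrig.snapshot(n)[:,:,::-1])
```

```text
bench.py
pics
0.0 [ 0.2533 -0.5708  0.2304] [[ 0.914   0.4058 -0.0008]
 [ 0.4058 -0.914   0.0016]
 [-0.     -0.0018 -1.    ]] 0.0855811919493843 0.0187
scene {'intrinsics': array([[434.4169,   0.    , 312.9266],
       [  0.    , 434.4169, 193.5154],
       [  0.    ,   0.    ,   1.    ]]), 'k1': -0.09924899454264835, 'cam_to_world': array([[-0.5183,  0.6672, -0.535 ,  0.0912],
       [-0.855 , -0.3924,  0.3391,  0.0835],
       [ 0.0164,  0.6332,  0.7738,  0.6837],
       [ 0.    ,  0.    ,  0.    ,  1.    ]])}
top {'intrinsics': array([[447.9657,   0.    , 319.3332],
       [  0.    , 447.9657, 205.5556],
       [  0.    ,   0.    ,   1.    ]]), 'k1': -0.12928050234814756, 'cam_to_world': array([[-0.0199,  0.9815, -0.1907,  0.3869],
       [-0.9996, -0.0232, -0.0152, -0.1993],
       [-0.0194,  0.1903,  0.9815,  0.8969],
       [ 0.    ,  0.    ,  0.    ,  1.    ]])}
wrist {'intrinsics': array([[309.4244,   0.    , 321.1681],
       [  0.    , 309.4244, 202.5393],
       [  0.    ,   0.    ,   1.    ]]), 'k1': -0.01893564073433279, 'mount': array([[ 0.    ,  0.9525,  0.3047,  0.0783],
       [ 1.    ,  0.0001, -0.0005,  0.0016],
       [-0.0005,  0.3047, -0.9525, -0.1428],
       [ 0.    ,  0.    ,  0.    ,  1.    ]])}
```

View pics/top0.png

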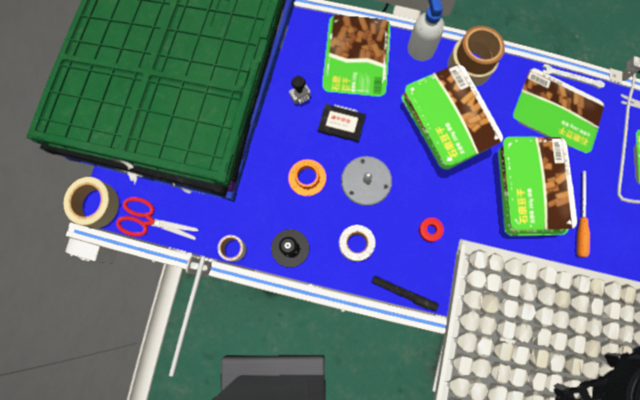

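View pics/scene0.png

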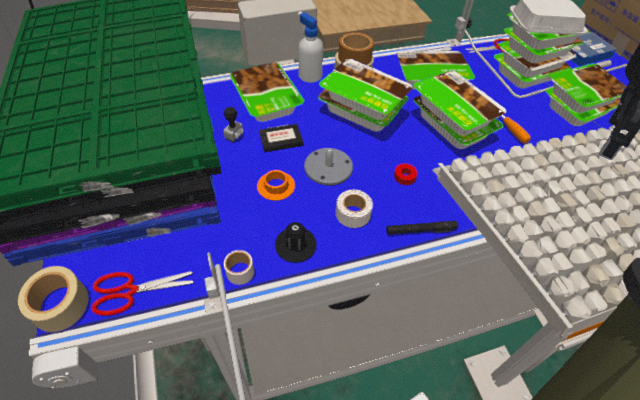

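Top view: stand (366,180), red spacer (431,229), full roll (357,243), holder (290,247), orange disc (307,177); used roll (231,248), ink pad (341,122) and marker (405,292) are bystanders. The scene view agrees with it.

Create h.py:
```python
from bench import robot, camrig, status, finish_job
import cv2,numpy as np
np.set_printoptions(precision=4,suppress=True)
def cam(n):
    c=camrig.calibration(n)
    if 'cam_to_world' in c: M=c['cam_to_world']
    else:
        s=status.get_state();T=np.eye(4);T[:3,:3]=s['tcp_rot'];T[:3,3]=s['tcp_pos'];M=T@c['mount']
    return np.array(c['intrinsics']),c['k1'],M
def shot(n,save=None):
    C=cam(n);im=camrig.snapshot(n)
    if save: cv2.imwrite(f'pics/{save}.png',im[:,:,::-1])
    return im,C
def ray(C,uv,z):
    K,k1,M=C;p=np.atleast_2d(uv).astype(float)[:,None]
    q=cv2.undistortPoints(p,K,np.array([k1,0,0,0.]))[:,0]
    d=np.c_[q[:,0],-q[:,1],-np.ones(len(q))]@M[:3,:3].T
    return (M[:3,3]+d*((z-M[2,3])/d[:,2])[:,None])[:,:2]
def proj(C,P):
    K,k1,M=C;c=(np.atleast_2d(P)-M[:3,3])@M[:3,:3];q=c[:,:2]/-c[:,2:];q[:,1]*=-1
    return q*(1+k1*(q**2).sum(1))[:,None]@np.diag([K[0,0],K[1,1]])+K[:2,2]
def blob(mask,near,C=None):
    "contours of the component nearest pixel near: outer, inner holes"
    cs,h=cv2.findContours(mask.astype(np.uint8),cv2.RETR_CCOMP,cv2.CHAIN_APPROX_NONE)
    o=[i for i in range(len(cs)) if h[0][i][3]<0 and len(cs[i])>12]
    i=min(o,key=lambda i:np.hypot(*(cs[i][:,0].mean(0)-near)))
    return cs[i][:,0],[cs[j][:,0] for j in range(len(cs)) if h[0][j][3]==i and len(cs[j])>8]
def fit(C,pts,z):
    "circle at height z through contour pixels: centre, radius"
    p=ray(C,pts,z);A=np.c_[2*p,np.ones(len(p))];a=np.linalg.lstsq(A,(p**2).sum(1),rcond=None)[0]
    return np.r_[a[:2],np.sqrt(a[2]+a[0]**2+a[1]**2)]
def masks(im):
    H=cv2.cvtColor(im,cv2.COLOR_RGB2HSV).astype(int);h,s,v=H[...,0],H[...,1],H[...,2]
    return dict(red=((h<5)|(h>172))&(s>120)&(v>90),orange=(h>=7)&(h<22)&(s>120)&(v>90),
      white=(s<60)&(v>170),dark=(v<80),notblue=~((h>110)&(h<130)&(s>140)),grey=(s<60)&(v>70)&(v<200))
```

Run:
```python
from h import *
im,C=shot('top');m=masks(im)
for n,k,px,zo,zi in[('ring','red',(431,229),.018,.018),('roll','white',(357,243),.036,.036),('holder','notblue',(290,247),.0025,0),
 ('disc','orange',(307,177),.002,.024),('stand','notblue',(366,180),.01,0),('used','white',(231,248),.036,.036)]:
    o,i=blob(m[k],px);print(n,fit(C,o,zo),[fit(C,q,zi) for q in i],len(o))
```

```text
ring [ 0.5042 -0.406   0.0218] [array([ 0.5043, -0.4057,  0.0113])] 62
roll [ 0.4801 -0.2567  0.0336] [array([ 0.4815, -0.257 ,  0.0224])] 100
holder [ 0.476  -0.1243  0.0372] [] 106
disc [ 0.6209 -0.1606  0.0366] [array([ 0.6179, -0.1614,  0.0201])] 100
stand [ 0.6096 -0.2819  0.0513] [] 140
used [ 0.475  -0.011   0.0237] [array([ 0.4762, -0.0101,  0.0216])] 69
```

The rows are not in the units I measure in: shifts go in shares of 0.75 m and turns go in shares of 2 pi rad. I convert before sending: 0.296 m / 0.75 = 0.3947, 0.24 m / 0.75 = 0.32, 0.418 rad / 6.2832 = 0.0665.

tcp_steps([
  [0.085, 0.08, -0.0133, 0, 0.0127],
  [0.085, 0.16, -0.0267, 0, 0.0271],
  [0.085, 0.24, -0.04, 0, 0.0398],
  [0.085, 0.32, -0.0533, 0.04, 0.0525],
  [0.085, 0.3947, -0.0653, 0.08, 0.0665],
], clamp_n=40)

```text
refused: steps[0]: [0.085, 0.08, -0.0133, 0, 0.0127] is not of type 'number' (schema: type "number"). Nothing was moved.
```

Refused on format, not on reach. It needs one flat list, 5 numbers to a row, no inner brackets.

tcp_steps(steps=[0.085, 0.08, -0.0133, 0, 0.0127, 0.085, 0.16, -0.0267, 0, 0.0271, 0.085, 0.24, -0.04, 0, 0.0398, 0.085, 0.32, -0.0533, 0.04, 0.0525, 0.085, 0.3947, -0.0653, 0.08, 0.0665], clamp_n=40)

```text
time_s: 0.82
tcp_pos: [0.5006, -0.4088, 0.1742]
tcp_rot: [[1.0, -0.003, 0.001], [-0.003, -1.0, -0.001], [0.001, 0.001, -1.0]]
force: [-0.2, -1.2, 0.5]
width: 0.0849
grip_force: 0.0
```

tcp_steps(steps=[0.085, 0, 0, 0.0267, 0, 0.085, 0, 0, 0.0533, 0, 0.085, 0, 0, 0.0533, 0])

```text
time_s: 1.2
tcp_pos: [0.4982, -0.4089, 0.1328]
tcp_rot: [[1.0, 0.0, -0.003], [0.0, -1.0, 0.002], [-0.003, -0.002, -1.0]]
force: [-0.6, -0.2, -0.1]
width: 0.0853
grip_force: 0.0
```

Run:
```python
from h import *
s=status.get_state();print(s['tcp_pos'],s['tcp_rot'],s['force'],s['joint_pos'])
im,C=shot('wrist','w1');m=masks(im);px=proj(C,[.504,-.406,.018])[0];print(px)
o,i=blob(m['red'],px);print(fit(C,o,.018),[fit(C,q,.018) for q in i])
```

```text
[ 0.4982 -0.4089  0.1328] [[ 1.      0.0001 -0.003 ]
 [ 0.0001 -1.      0.0023]
 [-0.003  -0.0023 -1.    ]] [-0.6102 -0.1708 -0.0627] [ 0.7372  0.6206 -0.1484  1.5736  0.1051  0.9591 -1.0154]
[316.4414 191.9814]
[ 0.5085 -0.4093  0.0231] [array([ 0.5097, -0.409 ,  0.0094])]
```

View pics/w1.png

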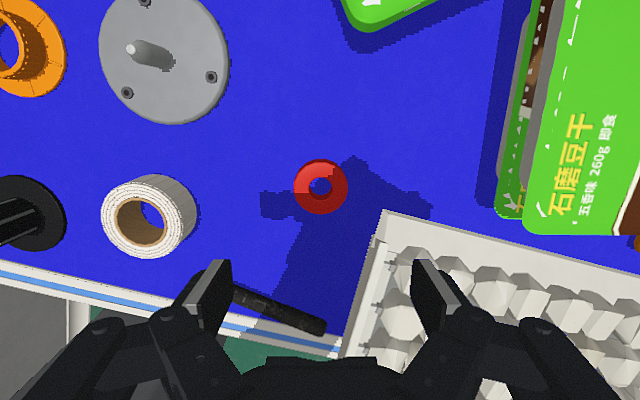

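Wrist view: spacer at (320,186), roll (148,217), stand (163,60), open fingers at (210,300)/(430,300); the white tray corner is near the ring at (385,212).

Run:
```python
from h import *
s=status.get_state();print(s['tcp_pos'])
im,C=shot('wrist');m=masks(im)
for z in(0,.03,.06):print('tray',z,ray(C,(385,210),z),ray(cam('top'),(463,240),z))
for n,k,px,zo,zi in[('ring','red',(320,186),.018,.018),('roll','white',(148,217),.036,.036),('stand','notblue',(163,60),.01,0)]:
    o,i=blob(m[k],px);print(n,fit(C,o,zo),[fit(C,q,zi) for q in i],len(o))
print('tip',ray(C,(131,49),.052),ray(cam('top'),(367,178),.052))
```

```text
[ 0.4987 -0.4095  0.1341]
tray 0 [[ 0.4816 -0.4713]] [[ 0.4832 -0.475 ]]
tray 0.03 [[ 0.492  -0.4648]] [[ 0.4799 -0.4658]]
tray 0.06 [[ 0.5024 -0.4583]] [[ 0.4767 -0.4566]]
ring [ 0.5085 -0.4092  0.0231] [array([ 0.5096, -0.4093,  0.0095])] 170
roll [ 0.4832 -0.2595  0.0335] [array([ 0.4888, -0.2921,  0.0018]), array([ 0.4828, -0.259 ,  0.0226])] 315
stand [ 0.6095 -0.2857  0.0501] [] 380
tip [[ 0.613  -0.2844]] [[ 0.6034 -0.2799]]
```

Scaled: 0.07 m / 0.75 = 0.0933, 0.06 m / 0.75 = 0.08, -0.785 rad / 6.2832 = -0.1249.

tcp_steps(steps=[0.065, 0.012, -0.0027, 0.02, -0.0255, 0.065, 0.012, -0.0027, 0.04, -0.0509, 0.065, 0.012, -0.0027, 0.06, -0.0764, 0.065, 0.012, -0.0027, 0.08, -0.1019, 0.065, 0.012, -0.0027, 0.0933, -0.1249])

```text
time_s: 1.92
tcp_pos: [0.5082, -0.4085, 0.0652]
tcp_rot: [[0.705, 0.71, 0.001], [0.71, -0.705, -0.001], [-0.0, 0.001, -1.0]]
force: [-0.2, 0.6, -1.3]
width: 0.0648
grip_force: 0.0
```

tcp_steps(steps=[0.065, 0, 0, 0, 0, 0.065, 0, 0, 0, 0])

```text
time_s: 2.17
tcp_pos: [0.5084, -0.4083, 0.0657]
tcp_rot: [[0.71, 0.704, 0.001], [0.704, -0.71, -0.001], [0.0, 0.002, -1.0]]
force: [0.2, -0.3, 0.0]
width: 0.065
grip_force: 0.0
```

```bash
python3 - <<'E'
from h import *
s=status.get_state();print(s['tcp_pos'],s['tcp_rot'])
im,C=shot('wrist');m=masks(im);o,i=blob(m['red'],proj(C,[.508,-.408,.018])[0]);f=fit(C,o,.018);g=fit(C,i[0],.018) if i else f;print(f,g)
for c in(f,g):print('tool delta',s['tcp_rot'].T@(np.r_[c[:2],0.003]-s['tcp_pos']))
E
```

```text
[ 0.5084 -0.4083  0.0657] [[ 0.7102  0.704   0.0013]
 [ 0.704  -0.7102 -0.001 ]
 [ 0.0002  0.0016 -1.    ]]
[ 0.5087 -0.4075  0.0238] [ 0.5138 -0.4156  0.0012]
tool delta [ 0.0007 -0.0005  0.0627]
tool delta [-0.0013  0.0088  0.0627]
```

Well centred; go down and grip.

Scaled: 0.063 m / 0.75 = 0.084, 0.055 m / 0.75 = 0.0733.

tcp_steps(steps=[0.065, 0.0013, 0, 0.04, 0, 0.065, 0.0013, 0, 0.0733, 0, 0.065, 0.0013, 0, 0.084, 0, 0.04, 0.0013, 0, 0.084, 0, 0.04, 0.0013, 0, 0.084, 0], clamp_n=40)

```text
time_s: 2.85
tcp_pos: [0.5095, -0.4074, 0.0028]
tcp_rot: [[0.708, 0.706, 0.001], [0.706, -0.708, -0.001], [0.0, 0.002, -1.0]]
force: [-0.2, -0.1, 0.1]
width: 0.0463
grip_force: 41.0
```

tcp_steps(steps=[0.04, 0, 0, 0, 0, 0.04, 0, 0, 0, 0])

```text
time_s: 3.1
tcp_pos: [0.5091, -0.4073, 0.0022]
tcp_rot: [[0.708, 0.707, 0.001], [0.707, -0.708, -0.001], [0.0, 0.001, -1.0]]
force: [0.3, -0.2, 2.2]
width: 0.0461
grip_force: 41.1
```

tcp_steps(steps=[0.04, 0, 0, -0.0533, 0, 0.04, 0, 0, -0.1067, 0, 0.04, 0, 0, -0.1333, 0, 0.04, 0, 0, -0.1333, 0])

```text
time_s: 3.6
tcp_pos: [0.5096, -0.4077, 0.1034]
tcp_rot: [[0.708, 0.706, 0.003], [0.706, -0.708, -0.002], [0.0, 0.004, -1.0]]
force: [-0.9, -0.2, -1.6]
width: 0.0462
grip_force: 41.3
```

Run:
```python
from h import *
s=status.get_state();print(s['tcp_pos'],s['width'])
im,C=shot('wrist','w2')
T=np.array([.6100,-.283,.10]);print('tool delta to stand',s['tcp_rot'].T@(T-s['tcp_pos']))
```

```text
[ 0.5096 -0.4077  0.1034] 0.04622673963250343
tool delta to stand [ 0.1591 -0.0173  0.0034]
```

Scaled: 0.109 m / 0.75 = 0.1453, 0.09 m / 0.75 = 0.12.

tcp_steps(steps=[0.04, 0.0667, -0.008, 0, 0, 0.04, 0.12, -0.016, 0, 0, 0.04, 0.1453, -0.0227, 0, 0, 0.04, 0.1453, -0.0227, 0, 0])

```text
time_s: 4.15
tcp_pos: [0.574, -0.3165, 0.1005]
tcp_rot: [[0.706, 0.709, -0.001], [0.709, -0.706, 0.001], [-0.0, -0.002, -1.0]]
force: [-0.1, -0.4, -1.2]
width: 0.0467
grip_force: 41.3
```

Run:
```python
from h import *
im,C=shot('wrist','w3');s=status.get_state();print(s['tcp_pos'])
m=masks(im);b=s['tcp_pos'][2]-.0022;p=proj(C,s['tcp_pos']+[0,0,.01])[0]
o,i=blob(m['red'],p);print(p,o.mean(0),'ring',fit(C,o,b+.018),[fit(C,q,b+.018) for q in i])
print(proj(C,[[.61,-.283,.01],[.61,-.283,.052]]))
```

```text
[ 0.5729 -0.3185  0.1007]
[319.241 275.759] [321.6263 274.4848] ring [ 0.5759 -0.3168  0.0244] [array([ 0.5773, -0.3155,  0.0069])]
[[321.6715 143.7394]
 [321.6855 152.1626]]
```

View pics/w3.png

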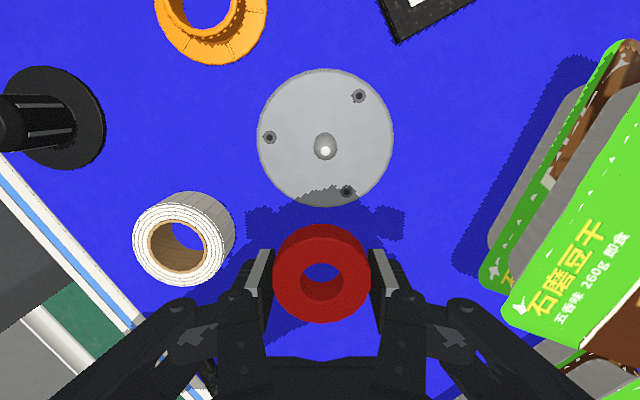

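Ring held squarely, its top around (321,274); spindle tip (325,150) on the stand, centred about (325,138).

Run:
```python
from h import *
im=cv2.imread('pics/w3.png')[:,:,::-1].copy();_,C=None,cam('wrist');s=status.get_state();R=s['tcp_rot']
from scipy.optimize import least_squares as ls
m=masks(im);o,i=blob(m['red'],(321,274));b=s['tcp_pos'][2]-.0022
for r in(274,285):
    p=ray(C,o[o[:,1]>r],b+.018);c=ls(lambda c:np.hypot(*(p-c).T)-.024,s['tcp_pos'][:2]).x;print('ring low half',c,'tool',R.T@np.r_[c-s['tcp_pos'][:2],0])
g=cv2.cvtColor(im,cv2.COLOR_RGB2GRAY);k=g[140:160,315:337];print(k[::2,::2])
o,_=blob(m['notblue'],(325,138));q=o[o[:,1]<150];c2=ls(lambda c:np.hypot(*(ray(C,q,.01)-c).T)-.052,[.61,-.283]).x
t=ray(C,(325.5,150),.052)[0];print('base',c2,'tip',t)
for x in(t,c2):print('ring->',R.T@np.r_[x-c,0])
```

```text
ring low half [ 0.5739 -0.3198] tool [-0.0002  0.0015 -0.    ]
ring low half [ 0.5738 -0.3198] tool [-0.0002  0.0015 -0.    ]
[[133 140 150 157 157 159 155 151 147 136 148]
 [131 147 154 161 164 164 164 157 152 145 134]
 [134 147 158 167 170 174 173 170 156 139 127]
 [134 148 163 168 197 223 199 156 153 148 127]
 [140 154 164 202 255 249 245 211 155 146 127]
 [125 140 151 228 237 240 236 230 141 136 120]
 [114 137 141 221 233 235 230 214 139 130 112]
 [132 118 131 154 224 230 224 143 130 118 139]
 [189 116 120 129 128 129 108 126 115 115 186]
 [183 182 110 100 114 115 112 105 150 183 182]]
base [ 0.6105 -0.2869] tip [ 0.6116 -0.286 ]
ring-> [ 0.0506  0.0028 -0.0001]
ring-> [ 0.0492  0.0026 -0.0001]
```

Scaled: 0.05 m / 0.75 = 0.0667, 0.0027 m / 0.75 = 0.0036.

tcp_steps(steps=[0.04, 0.04, 0.0027, 0, 0, 0.04, 0.0667, 0.0036, 0, 0, 0.04, 0.0667, 0.0036, 0.0267, 0, 0.04, 0.0667, 0.0036, 0.0467, 0, 0.04, 0.0667, 0.0036, 0.0467, 0])

```text
time_s: 4.82
tcp_pos: [0.6095, -0.2853, 0.0649]
tcp_rot: [[0.708, 0.706, -0.003], [0.706, -0.708, 0.001], [-0.002, -0.003, -1.0]]
force: [0.1, -0.4, -0.1]
width: 0.0464
grip_force: 41.3
```

```bash
python3 - <<'E'
from h import *
im,C=shot('wrist');s=status.get_state();print(s['tcp_pos'])
p=proj(C,s['tcp_pos'])[0].astype(int);print(p)
k=im[p[1]-90:p[1]+60,p[0]-90:p[0]+90,::-1];cv2.imwrite('pics/w4.png',cv2.resize(k,None,fx=3,fy=3))
E
```

```text
[ 0.6103 -0.2853  0.0659]
[318 261]
```

View pics/w4.png

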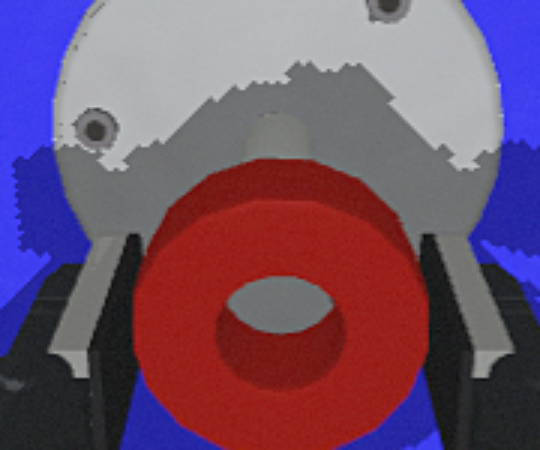

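Scaled: 0.028 m / 0.75 = 0.0373, 0.02 m / 0.75 = 0.0267.

tcp_steps(steps=[0.04, 0, 0, 0.016, 0, 0.04, 0, 0, 0.0267, 0, 0.04, 0, 0, 0.0373, 0, 0.04, 0, 0, 0.0373, 0])

```text
time_s: 5.38
tcp_pos: [0.6116, -0.2829, 0.0377]
tcp_rot: [[0.707, 0.708, 0.0], [0.708, -0.707, 0.002], [0.001, -0.001, -1.0]]
force: [2.1, 4.5, -3.2]
width: 0.0465
grip_force: 41.4
```

tcp_steps(steps=[0.04, 0, 0, 0.0133, 0, 0.04, 0, 0, 0.024, 0, 0.04, 0, 0, 0.0307, 0, 0.04, 0, 0, 0.0307, 0])

```text
time_s: 5.88
tcp_pos: [0.6118, -0.2828, 0.0151]
tcp_rot: [[0.707, 0.708, 0.001], [0.708, -0.707, 0.002], [0.002, -0.001, -1.0]]
force: [3.9, 5.2, -3.0]
width: 0.0462
grip_force: 41.4
```

Scaled: 0.004 m / 0.75 = 0.0053, 0.002 m / 0.75 = 0.0027.

tcp_steps(steps=[0.04, 0.0027, 0, 0.0027, 0, 0.04, 0.0027, 0, 0.0053, 0, 0.04, 0.0027, 0, 0.0053, 0])

```text
time_s: 6.25
tcp_pos: [0.6128, -0.2829, 0.0121]
tcp_rot: [[0.707, 0.707, 0.0], [0.707, -0.707, -0.0], [0.0, 0.0, -1.0]]
force: [-0.8, 3.6, 5.2]
width: 0.0458
grip_force: 42.0
```

tcp_steps(steps=[0.06, 0, 0, 0, 0, 0.065, 0, 0, 0, 0, 0.065, 0, 0, 0, 0])

```text
time_s: 6.62
tcp_pos: [0.6122, -0.2839, 0.0114]
tcp_rot: [[0.708, 0.706, -0.0], [0.706, -0.708, -0.001], [-0.001, 0.0, -1.0]]
force: [-0.6, 0.3, 0.2]
width: 0.0648
grip_force: 0.0
```

tcp_steps(steps=[0.065, 0, 0, -0.04, 0, 0.065, 0, 0, -0.08, 0, 0.075, 0, 0, -0.1333, 0, 0.075, 0, 0, -0.1333, 0])

```text
time_s: 7.12
tcp_pos: [0.6145, -0.2841, 0.1151]
tcp_rot: [[0.708, 0.706, 0.006], [0.706, -0.708, -0.003], [0.002, 0.006, -1.0]]
force: [0.4, 0.3, 0.3]
width: 0.0755
grip_force: 0.0
```

Run:
```python
from h import *
im,C=shot('wrist');s=status.get_state();m=masks(im)
t,D=shot('top','t1');n=masks(t)
for A,M in((C,m),(D,n)):
    o,i=blob(M['red'],proj(A,[.611,-.285,.028])[0]);print(fit(A,o,.028),[fit(A,q,.028) for q in i])
P=ray(C,(0,0),.028);print(s['tcp_pos'])
p=proj(C,[.611,-.285,.03])[0].astype(int);k=im[max(p[1]-70,0):p[1]+70,p[0]-90:p[0]+90,::-1];cv2.imwrite('pics/w5.png',cv2.resize(k,None,fx=3,fy=3))
o,_=blob(n['notblue'],(290,247));print('holder top',fit(D,o,.0025))
print(s['tcp_rot'].T@(np.r_[.478,-.1245,.12]-s['tcp_pos']))
```

```text
[ 0.6135 -0.2844  0.0239] [array([ 0.6115, -0.2854,  0.0106])]
[0.5422 0.1884 0.0321] [array([0.5232, 0.195 , 0.0215]), array([0.5621, 0.1832, 0.0214])]
[ 0.6133 -0.2838  0.1131]
holder top [ 0.476  -0.1243  0.0372]
[ 0.0167 -0.2083 -0.0075]
```

View pics/w5.png

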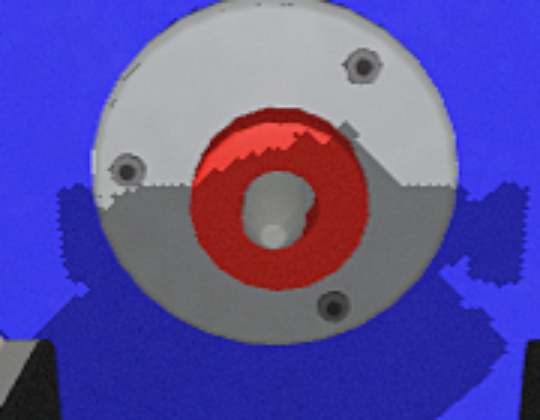

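Spacer seated round the spindle (tip visible in its hole at crop (272,235)). Now the holder.

Scaled: -0.208 m / 0.75 = -0.2773, -0.04 m / 0.75 = -0.0533, 0.785 rad / 6.2832 = 0.1249.

tcp_steps(steps=[0.06, 0, -0.0533, -0.0133, 0.0239, 0.06, 0.0067, -0.1133, -0.0133, 0.0477, 0.06, 0.0133, -0.1733, -0.0133, 0.0732, 0.06, 0.02, -0.2267, -0.0133, 0.0987, 0.06, 0.0227, -0.2773, -0.0133, 0.1249])

```text
time_s: 7.85
tcp_pos: [0.4758, -0.1227, 0.1204]
tcp_rot: [[1.0, -0.005, -0.002], [-0.005, -1.0, 0.001], [-0.002, -0.001, -1.0]]
force: [0.9, 0.1, 1.1]
width: 0.0598
grip_force: 0.0
```

tcp_steps(steps=[0.06, 0, 0, 0, 0, 0.06, 0, 0, 0, 0])

```text
time_s: 8.1
tcp_pos: [0.4778, -0.1244, 0.121]
tcp_rot: [[1.0, 0.001, -0.001], [0.001, -1.0, -0.0], [-0.001, 0.0, -1.0]]
force: [0.3, -0.1, -0.2]
width: 0.0599
grip_force: 0.0
```

Run:
```python
from h import *
im,C=shot('wrist','w6');s=status.get_state();print(s['tcp_pos'],s['joint_pos']);m=masks(im)
p=proj(C,[[.477,-.1245,0.0025],[.477,-.1245,.056]]);print(p)
o,_=blob(m['notblue'],p[0]);q=o[o[:,1]<p[0][1]];print('flange',fit(C,o,.0025),fit(C,q,.005),len(o))
```

```text
[ 0.4781 -0.1248  0.1211] [ 0.315   0.4353 -0.1548  1.9904  0.0989  0.723  -1.4701]
[[319.5374 198.37  ]
 [319.2354 220.132 ]]
flange [ 0.4771 -0.1259  0.0382] [ 0.4783 -0.1259  0.0376] 243
```

View pics/w6.png

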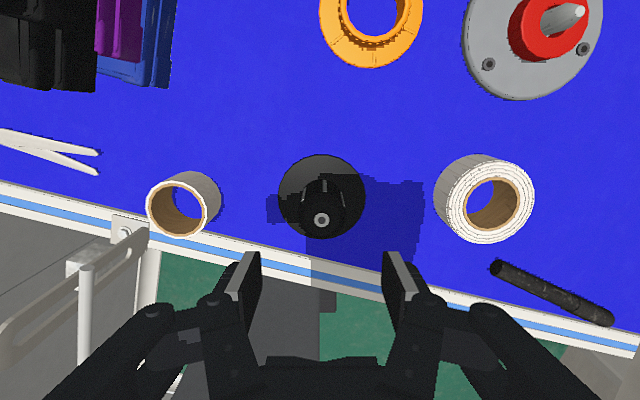

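Holder upright, its hub top at (321,219), flange round (321,197); nearly under the tool.

Scaled: 0.109 m / 0.75 = 0.1453, 0.001 m / 0.75 = 0.0013.

tcp_steps(steps=[0.06, 0, 0.0013, 0.0533, 0, 0.06, 0, 0.0013, 0.1067, 0, 0.06, 0, 0.0013, 0.1333, 0, 0.06, 0, 0.0013, 0.1453, 0, 0.06, 0, 0.0013, 0.1453, 0])

```text
time_s: 8.78
tcp_pos: [0.4777, -0.1255, 0.0121]
tcp_rot: [[1.0, -0.001, -0.001], [-0.001, -1.0, 0.0], [-0.001, -0.0, -1.0]]
force: [-0.9, -1.0, 0.5]
width: 0.0602
grip_force: 0.0
```

tcp_steps(steps=[0.03, 0, 0, 0, 0, 0.03, 0, 0, 0, 0, 0.03, 0, 0, 0, 0, 0.03, 0, 0, 0, 0], clamp_n=60)

```text
time_s: 9.28
tcp_pos: [0.4783, -0.1254, 0.0133]
tcp_rot: [[1.0, -0.0, 0.002], [-0.0, -1.0, -0.001], [0.002, 0.001, -1.0]]
force: [-0.4, -1.0, 7.4]
width: 0.0346
grip_force: 59.6
```

tcp_steps(steps=[0.03, 0, 0, -0.0533, 0, 0.03, 0, 0, -0.1067, 0, 0.03, 0, 0, -0.1467, 0, 0.03, 0, 0, -0.1467, 0])

```text
time_s: 9.78
tcp_pos: [0.4787, -0.1251, 0.1246]
tcp_rot: [[1.0, -0.0, 0.004], [-0.0, -1.0, -0.001], [0.004, 0.001, -1.0]]
force: [0.1, 0.2, -1.7]
width: 0.0341
grip_force: 60.2
```

```bash
python3 - <<'E'
from h import *
s=status.get_state();print(s['tcp_rot'].T@(np.r_[.612,-.284,.12]-s['tcp_pos']))
E
```

```text
[0.1333 0.1589 0.0053]
```

Scaled: 0.159 m / 0.75 = 0.212, 0.12 m / 0.75 = 0.16.

tcp_steps(steps=[0.03, 0.0267, 0.0533, 0, 0, 0.03, 0.06, 0.1067, 0, 0, 0.03, 0.0933, 0.16, 0, 0, 0.03, 0.1107, 0.212, 0, 0, 0.03, 0.1107, 0.212, 0, 0])

```text
time_s: 10.4
tcp_pos: [0.5597, -0.2878, 0.1203]
tcp_rot: [[1.0, -0.005, -0.002], [-0.005, -1.0, -0.001], [-0.002, 0.001, -1.0]]
force: [-0.7, -0.2, -1.6]
width: 0.0346
grip_force: 60.2
```

tcp_steps(steps=[0.03, 0, 0, 0, 0, 0.03, 0, 0, 0, 0])

```text
time_s: 10.65
tcp_pos: [0.5603, -0.2823, 0.122]
tcp_rot: [[1.0, 0.002, -0.001], [0.002, -1.0, 0.001], [-0.001, -0.001, -1.0]]
force: [-0.4, -0.6, -0.9]
width: 0.0352
grip_force: 60.2
```

Run:
```python
from h import *
im,C=shot('wrist','w7');s=status.get_state();print(s['tcp_pos'])
print(proj(C,[[.612,-.284,.052],s['tcp_pos']+[0,0,.0435],s['tcp_pos']-[0,0,.0125]]))
```

```text
[ 0.5604 -0.2825  0.1223]
[[321.752  145.4866]
 [317.9528 319.7703]
 [319.0015 252.7081]]
```

View pics/w7.png

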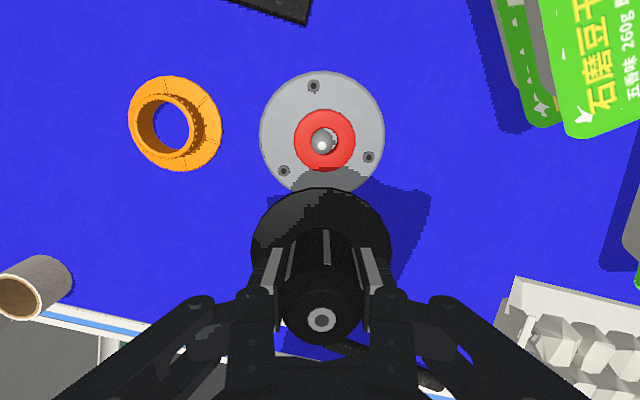

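Holder hangs upright: hub top (321,320), flange arc top at row 187, cols 250–388; spindle tip at (322,145).

Run:
```python
from h import *
from scipy.optimize import least_squares as ls
im=cv2.imread('pics/w7.png')[:,:,::-1].copy();C=cam('wrist');s=status.get_state();p0=s['tcp_pos'];print(p0)
H=cv2.cvtColor(im,cv2.COLOR_RGB2HSV);d=(H[...,2]<75);d[:186]=0
pts=[]
for c in range(256,384,4):
    r=np.flatnonzero(d[186:250,c]&d[187:251,c]&d[188:252,c]);
    if len(r) and r[0]+186<240: pts.append((c,r[0]+186))
pts=np.array(pts);print(pts[::4].tolist())
for h in(-.0125,-.0075):
    q=ray(C,pts,p0[2]+h);f=ls(lambda c:np.hypot(*(q-c).T)-.039,p0[:2],loss='soft_l1',f_scale=.0005);print('flange',f.x-p0[:2],f.cost)
print('hubtop',ray(C,(321.5,320),p0[2]+.0435)-p0[:2])
g=cv2.cvtColor(im,cv2.COLOR_RGB2GRAY)[130:160,310:336];y,x=np.nonzero(g>225);print(x.mean()+310,y.mean()+130)
print('tip',ray(C,(x.mean()+310,y.mean()+130),.052))
```

```text
[ 0.5604 -0.2825  0.1223]
[[256, 228], [272, 205], [288, 195], [304, 189], [320, 187], [336, 188], [352, 194], [368, 204]]
flange [-0.0014 -0.0012] 6.597429847859716e-07
flange [-0.0002 -0.0013] 1.7779479429211604e-06
hubtop [[-0.0002 -0.0015]]
321.3488372093023 145.09302325581396
tip [[ 0.6124 -0.2839]]
```

Scaled: 0.052 m / 0.75 = 0.0693, 0.01 m / 0.75 = 0.0133.

tcp_steps(steps=[0.03, 0.04, 0, 0, 0, 0.03, 0.0693, 0, 0.0133, 0, 0.03, 0.0693, 0, 0.04, 0, 0.03, 0.0693, 0, 0.06, 0, 0.03, 0.0693, 0, 0.06, 0])

```text
time_s: 11.32
tcp_pos: [0.6115, -0.2833, 0.0763]
tcp_rot: [[1.0, 0.0, -0.003], [0.0, -1.0, 0.001], [-0.003, -0.001, -1.0]]
force: [-0.3, 0.2, -0.9]
width: 0.0348
grip_force: 60.2
```

tcp_steps(steps=[0.03, 0, 0, 0, 0])

```text
time_s: 11.45
tcp_pos: [0.6127, -0.2841, 0.0782]
tcp_rot: [[1.0, -0.0, 0.001], [-0.0, -1.0, -0.0], [0.001, 0.0, -1.0]]
force: [-0.2, 0.0, -1.0]
width: 0.0349
grip_force: 60.2
```

tcp_steps(steps=[0.03, 0, 0, 0.0107, 0, 0.03, 0, 0, 0.0213, 0, 0.03, 0, 0, 0.0267, 0, 0.03, 0, 0, 0.0267, 0])

```text
time_s: 11.95
tcp_pos: [0.6123, -0.2838, 0.057]
tcp_rot: [[1.0, -0.0, -0.001], [-0.0, -1.0, 0.0], [-0.001, -0.0, -1.0]]
force: [0.2, 0.0, -0.8]
width: 0.0348
grip_force: 60.2
```

Scaled: 0.015 m / 0.75 = 0.02, 0.012 m / 0.75 = 0.016.

tcp_steps(steps=[0.03, 0, 0, 0.008, 0, 0.03, 0, 0, 0.016, 0, 0.03, 0, 0, 0.02, 0, 0.03, 0, 0, 0.02, 0])

```text
time_s: 12.45
tcp_pos: [0.6124, -0.2839, 0.0422]
tcp_rot: [[1.0, -0.0, -0.0], [-0.0, -1.0, 0.0], [-0.0, -0.0, -1.0]]
force: [-0.0, -0.1, -1.9]
width: 0.0349
grip_force: 60.2
```

tcp_steps(steps=[0.03, 0, 0, 0.0013, 0, 0.03, 0, 0, 0.0027, 0, 0.03, 0, 0, 0.0027, 0])

```text
time_s: 12.82
tcp_pos: [0.6129, -0.2841, 0.0412]
tcp_rot: [[1.0, -0.0, 0.001], [-0.0, -1.0, -0.0], [0.001, 0.0, -1.0]]
force: [-0.4, 0.1, 4.1]
width: 0.0347
grip_force: 60.7
```

Scaled: -0.09 m / 0.75 = -0.12, -0.04 m / 0.75 = -0.0533.

tcp_steps(steps=[0.05, 0, 0, 0, 0, 0.05, 0, 0, 0, 0, 0.055, 0, 0, 0, 0, 0.055, 0, 0, -0.0533, 0, 0.055, 0, 0, -0.12, 0])

```text
time_s: 13.45
tcp_pos: [0.6117, -0.2836, 0.1302]
tcp_rot: [[1.0, -0.0, -0.003], [-0.0, -1.0, 0.001], [-0.003, -0.001, -1.0]]
force: [1.5, 0.2, 0.6]
width: 0.0548
grip_force: 0.0
```

tcp_steps(steps=[0.055, 0, 0, -0.0267, 0, 0.08, -0.0533, -0.0133, -0.0267, 0, 0.085, -0.12, -0.0267, -0.0267, 0, 0.085, -0.1747, -0.0347, -0.0267, 0, 0.085, -0.1747, -0.0347, -0.0267, 0])

```text
time_s: 14.08
tcp_pos: [0.4784, -0.258, 0.1508]
tcp_rot: [[1.0, -0.002, -0.002], [-0.002, -1.0, -0.0], [-0.002, 0.0, -1.0]]
force: [1.0, 0.5, 0.5]
width: 0.0847
grip_force: 0.0
```

tcp_steps(steps=[0.085, 0, 0, 0, 0, 0.085, 0, 0, 0, 0])

```text
time_s: 14.32
tcp_pos: [0.4829, -0.258, 0.1505]
tcp_rot: [[1.0, 0.0, 0.001], [0.0, -1.0, 0.0], [0.001, -0.0, -1.0]]
force: [0.4, -0.4, -0.2]
width: 0.0852
grip_force: 0.0
```

```bash
python3 - <<'E'
from h import *
im,C=shot('wrist','w8');s=status.get_state();print(s['tcp_pos']);m=masks(im)
p=proj(C,[.482,-.258,.036])[0];o,i=blob(m['white'],p);i=max(i,key=len);f=fit(C,o,.036);g=fit(C,i,.036);print(p,f,g)
for h in(0,.0):print(s['tcp_rot'].T@(np.r_[g[:2],-.002]-s['tcp_pos']))
p=proj(C,[[.6125,-.284,.084],[.6125,-.284,.033]]);print(p)
E
```

```text
[ 0.4827 -0.2579  0.1504]Traceback (most recent call last):
  File "<stdin>", line 3, in <module>
ValueError: max() iterable argument is empty
```

View pics/w8.png

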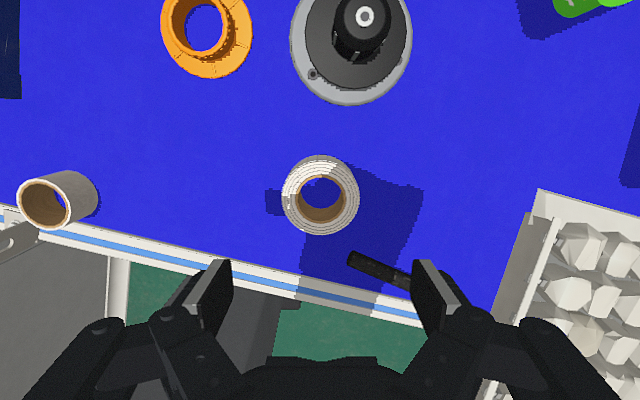

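Holder stands on the stand (hub top (365,16)); roll in tool shadow, hole about (321,200); marker end (350,257).

Run:
```python
from h import *
from scipy.optimize import least_squares as ls
im=cv2.imread('pics/w8.png')[:,:,::-1].copy();C=cam('wrist');s=status.get_state();p0=s['tcp_pos'];m=masks(im)
H=cv2.cvtColor(im,cv2.COLOR_RGB2HSV);nb=(H[...,1]<130);
o,i=blob(nb,(321,195));print(len(o));q=o[o[:,1]>198]
f=ls(lambda c:np.hypot(*(ray(C,q,.036)-c).T)-.034,p0[:2],loss='soft_l1',f_scale=.0005);print('roll',f.x,f.cost,f.x-p0[:2])
print('cols',q[:,0].min(),q[:,0].max(),q[:,1].max(),'marker',ray(C,[(347,252),(350,262)],.01))
print('hub',ray(C,(365,16),.084),'flange-ish')
```

```text
226
roll [ 0.4834 -0.2585] 3.252212100197583e-06 [ 0.0007 -0.0006]
cols 281 359 234 marker [[ 0.4186 -0.2855]
 [ 0.4073 -0.2889]]
hub [[ 0.6121 -0.2855]] flange-ish
```

Scaled: 0.15 m / 0.75 = 0.2, 0.135 m / 0.75 = 0.18.

tcp_steps(steps=[0.085, 0.0013, 0.0007, 0.0667, 0, 0.085, 0.0013, 0.0007, 0.1333, 0, 0.085, 0.0013, 0.0007, 0.18, 0, 0.085, 0.0013, 0.0007, 0.2, 0, 0.085, 0.0013, 0.0007, 0.2, 0])

```text
time_s: 15.0
tcp_pos: [0.4827, -0.2582, -0.0001]
tcp_rot: [[1.0, 0.0, -0.001], [0.0, -1.0, 0.001], [-0.001, -0.001, -1.0]]
force: [-0.7, 0.3, 0.6]
width: 0.0853
grip_force: 0.0
```

tcp_steps(steps=[0.06, 0, 0, 0, 0, 0.06, 0, 0, 0, 0, 0.06, 0, 0, 0, 0, 0.06, 0, 0, 0, 0], clamp_n=50)

```text
time_s: 15.5
tcp_pos: [0.4836, -0.259, 0.0021]
tcp_rot: [[1.0, -0.0, 0.003], [-0.0, -1.0, -0.001], [0.003, 0.001, -1.0]]
force: [-1.1, -0.0, 7.3]
width: 0.0673
grip_force: 55.3
```

tcp_steps(steps=[0.06, 0, 0, -0.0667, 0, 0.06, 0, 0, -0.1333, 0, 0.06, 0, 0, -0.1867, 0, 0.06, 0, 0, -0.1867, 0, 0.06, 0, 0, -0.1867, 0])

```text
time_s: 16.12
tcp_pos: [0.4821, -0.2584, 0.1404]
tcp_rot: [[1.0, -0.0, -0.0], [-0.0, -1.0, -0.0], [-0.0, 0.0, -1.0]]
force: [-0.3, -0.6, -0.6]
width: 0.0672
grip_force: 56.9
```

tcp_steps(steps=[0.06, 0.0533, 0.02, 0, 0, 0.06, 0.0867, 0.0347, 0, 0, 0.06, 0.0867, 0.0347, 0, 0, 0.06, 0.0867, 0.0347, 0, 0])

```text
time_s: 16.62
tcp_pos: [0.5462, -0.2839, 0.1389]
tcp_rot: [[1.0, -0.0, -0.003], [-0.0, -1.0, 0.001], [-0.003, -0.001, -1.0]]
force: [-0.3, -0.1, -0.6]
width: 0.0675
grip_force: 56.9
```

Run:
```python
from h import *
im,C=shot('wrist','w9');s=status.get_state();print(s['tcp_pos'])
print(proj(C,[[.612,-.284,.084],s['tcp_pos']+[0,0,.035]]))
```

```text
[ 0.5462 -0.2839  0.1394]
[[319.2003 125.6152]
 [317.8767 306.7088]]
```

View pics/w9.png

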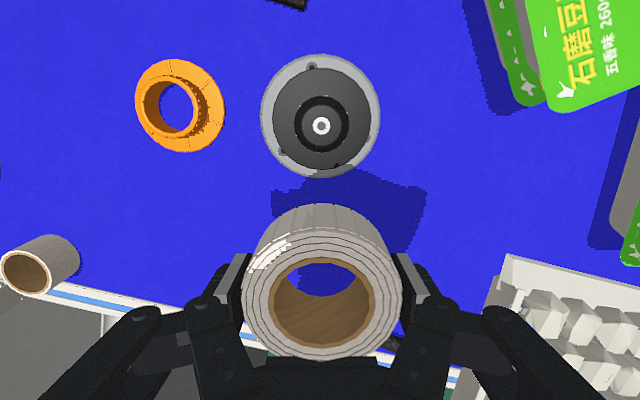

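Roll held level: hole edge at (269,303)/(376,303)/(322,348)/(322,257); hub top (321,126).

Run:
```python
from h import *
im=cv2.imread('pics/w9.png')[:,:,::-1].copy();C=cam('wrist');s=status.get_state();p0=s['tcp_pos'];print(p0)
H=cv2.cvtColor(im,cv2.COLOR_RGB2HSV).astype(int)
hole=((H[...,1]>70)).astype(np.uint8);hole[:, :240]=0;hole[:,405:]=0
o,i=blob(hole,(322,303));print(len(o),o.min(0),o.max(0))
print('hole',fit(C,o,p0[2]+.035),fit(C,o[o[:,1]>300],p0[2]+.035))
c=fit(C,o,p0[2]+.035)[:2]
g=cv2.cvtColor(im,cv2.COLOR_RGB2GRAY)[110:142,305:337];y,x=np.nonzero(g>170);u=(x.mean()+305,y.mean()+110);h=ray(C,u,.084)[0];print(u,h,h-c)
```

```text
[ 0.5462 -0.2839  0.1394]
278 [268 257] [374 347]
hole [ 0.5469 -0.2853  0.0217] [ 0.5467 -0.2853  0.0215]
(np.float64(320.9016393442623), np.float64(125.07650273224044)) [ 0.6123 -0.2851] [0.0654 0.0002]
```

Scaled: 0.065 m / 0.75 = 0.0867, 0.046 m / 0.75 = 0.0613.

tcp_steps(steps=[0.06, 0.0533, 0, 0, 0, 0.06, 0.0867, 0, 0.0133, 0, 0.06, 0.0867, 0, 0.04, 0, 0.06, 0.0867, 0, 0.0613, 0, 0.06, 0.0867, 0, 0.0613, 0])

```text
time_s: 17.3
tcp_pos: [0.6109, -0.2842, 0.0931]
tcp_rot: [[1.0, -0.0, -0.003], [-0.0, -1.0, 0.001], [-0.003, -0.001, -1.0]]
force: [0.0, -0.1, -0.9]
width: 0.0672
grip_force: 56.9
```

tcp_steps(steps=[0.06, 0, 0, 0, 0])

```text
time_s: 17.42
tcp_pos: [0.6125, -0.2848, 0.0952]
tcp_rot: [[1.0, -0.001, 0.001], [-0.001, -1.0, -0.0], [0.001, 0.0, -1.0]]
force: [-0.6, 0.2, -0.4]
width: 0.067
grip_force: 56.9
```

tcp_steps(steps=[0.06, 0, 0, 0.0133, 0, 0.06, 0, 0, 0.0267, 0, 0.06, 0, 0, 0.0333, 0, 0.06, 0, 0, 0.0333, 0])

```text
time_s: 17.92
tcp_pos: [0.6122, -0.2843, 0.0688]
tcp_rot: [[1.0, -0.0, -0.001], [-0.0, -1.0, 0.001], [-0.001, -0.001, -1.0]]
force: [0.1, -0.5, -1.1]
width: 0.067
grip_force: 56.9
```

No contact. On down.

Scaled: 0.031 m / 0.75 = 0.0413, 0.028 m / 0.75 = 0.0373.

tcp_steps(steps=[0.06, 0, 0, 0.0133, 0, 0.06, 0, 0, 0.0267, 0, 0.06, 0, 0, 0.0373, 0, 0.06, 0, 0, 0.0413, 0, 0.06, 0, 0, 0.0413, 0])

```text
time_s: 18.55
tcp_pos: [0.6125, -0.2844, 0.0383]
tcp_rot: [[1.0, -0.0, -0.0], [-0.0, -1.0, 0.0], [-0.0, -0.0, -1.0]]
force: [-0.0, 0.0, -1.2]
width: 0.0673
grip_force: 56.9
```

tcp_steps(steps=[0.06, 0, 0, 0.0013, 0, 0.06, 0, 0, 0.0027, 0, 0.06, 0, 0, 0.004, 0, 0.06, 0, 0, 0.004, 0])

```text
time_s: 19.05
tcp_pos: [0.6125, -0.2845, 0.0355]
tcp_rot: [[1.0, -0.0, -0.0], [-0.0, -1.0, 0.0], [-0.0, -0.0, -1.0]]
force: [0.0, 1.0, -0.7]
width: 0.0672
grip_force: 56.9
```

The rows are not in the units I measure in: shifts go in shares of 0.75 m and turns go in shares of 2 pi rad. I convert before sending: 0.003 m / 0.75 = 0.004, 0.002 m / 0.75 = 0.0027.

tcp_steps(steps=[0.06, 0, 0, 0.0013, 0, 0.06, 0, 0, 0.0027, 0, 0.06, 0, 0, 0.004, 0, 0.06, 0, 0, 0.004, 0])

```text
time_s: 19.55
tcp_pos: [0.6131, -0.2846, 0.0342]
tcp_rot: [[1.0, -0.0, 0.001], [-0.0, -1.0, -0.001], [0.001, 0.001, -1.0]]
force: [-3.1, 2.8, 10.7]
width: 0.0672
grip_force: 58.1
```

Scaled: -0.08 m / 0.75 = -0.1067, -0.03 m / 0.75 = -0.04.

tcp_steps(steps=[0.085, 0, 0, 0, 0, 0.085, 0, 0, 0, 0, 0.085, 0, 0, 0, 0, 0.085, 0, 0, -0.04, 0, 0.085, 0, 0, -0.1067, 0])

```text
time_s: 20.18
tcp_pos: [0.6113, -0.2839, 0.1112]
tcp_rot: [[1.0, -0.0, -0.004], [-0.0, -1.0, 0.002], [-0.004, -0.002, -1.0]]
force: [0.2, -0.9, 0.3]
width: 0.0853
grip_force: 0.0
```

tcp_steps(steps=[0.085, 0, 0, -0.04, 0, 0.075, 0.004, -0.0667, -0.04, 0, 0.07, 0.008, -0.1333, -0.04, 0, 0.07, 0.008, -0.164, -0.04, 0, 0.07, 0.008, -0.164, -0.04, 0])

```text
time_s: 20.8
tcp_pos: [0.6188, -0.1595, 0.1426]
tcp_rot: [[1.0, 0.003, -0.0], [0.003, -1.0, 0.001], [-0.0, -0.001, -1.0]]
force: [-0.2, -0.7, -0.6]
width: 0.07
grip_force: 0.0
```

tcp_steps(steps=[0.07, 0, 0, 0, 0, 0.07, 0, 0, 0, 0])

```text
time_s: 21.05
tcp_pos: [0.6183, -0.1638, 0.1423]
tcp_rot: [[1.0, -0.003, -0.0], [-0.003, -1.0, -0.001], [-0.0, 0.001, -1.0]]
force: [-0.3, 0.1, -0.9]
width: 0.0694
grip_force: 0.0
```

```bash
python3 - <<'E'
from h import *
im,C=shot('wrist','w10');s=status.get_state();print(s['tcp_pos'],s['joint_pos']);m=masks(im)
p=proj(C,[.619,-.161,.024])[0];o,i=blob(m['orange'],p);print(p,'outer',fit(C,o,.002),fit(C,o[o[:,1]>p[1]],.004),[(len(q),fit(C,q,.024)) for q in i])
E
```

```text
[ 0.6183 -0.1635  0.1423] [ 0.3125  0.6024 -0.1551  1.5808  0.1075  0.9669 -1.4504]
[316.1756 196.8131] outer [ 0.6154 -0.1647  0.0332] [ 0.6225 -0.1629  0.0372] [(11, array([ 0.641 , -0.1755,  0.0017])), (157, array([ 0.6277, -0.161 ,  0.019 ]))]
```

View pics/w10.png

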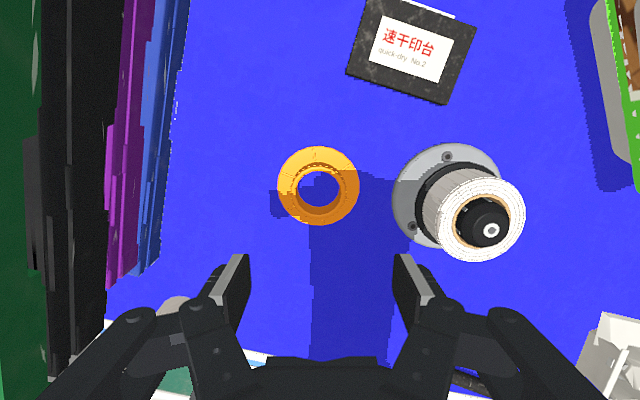

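Roll is on the holder (hub poking out at (491,229)); disc lies at (318,186), grip ring up, clear of the roll.

Run:
```python
from h import *
im=cv2.imread('pics/w10.png')[:,:,::-1].copy();C=cam('wrist');s=status.get_state();p0=s['tcp_pos'];m=masks(im)
o,i=blob(m['notblue'],(318,186));print(o.min(0),o.max(0),fit(C,o,.004),fit(C,o,.002))
f=fit(C,o,.003);print('tool',s['tcp_rot'].T@(np.r_[f[:2],.004]-p0))
q=max(i,key=len);print('hole@0',fit(C,q,.024))
print('hub',ray(C,(491,229.5),.084))
```

```text
[277 146] [359 225] [ 0.6228 -0.162   0.0384] [ 0.6223 -0.162   0.0387]
tool [ 0.0043 -0.0015  0.1383]
hole@0 [ 0.6265 -0.1622  0.0172]
hub [[ 0.6125 -0.2849]]
```

Scaled: 0.138 m / 0.75 = 0.184, 0.004 m / 0.75 = 0.0053.

tcp_steps(steps=[0.065, 0.0053, -0.002, 0.0667, 0, 0.065, 0.0053, -0.002, 0.1333, 0, 0.065, 0.0053, -0.002, 0.1667, 0, 0.065, 0.0053, -0.002, 0.184, 0, 0.065, 0.0053, -0.002, 0.184, 0])

```text
time_s: 21.72
tcp_pos: [0.6223, -0.1605, 0.0041]
tcp_rot: [[1.0, -0.001, -0.001], [-0.001, -1.0, 0.0], [-0.001, -0.0, -1.0]]
force: [-0.4, -1.0, -0.4]
width: 0.065
grip_force: 0.0
```

tcp_steps(steps=[0.042, 0, 0, 0, 0, 0.042, 0, 0, 0, 0, 0.042, 0, 0, 0, 0], clamp_n=40)

```text
time_s: 22.1
tcp_pos: [0.6237, -0.1604, 0.006]
tcp_rot: [[1.0, -0.0, 0.003], [-0.0, -1.0, -0.001], [0.003, 0.001, -1.0]]
force: [-0.0, 0.0, 7.7]
width: 0.0477
grip_force: 41.2
```

tcp_steps(steps=[0.042, 0, 0, -0.0667, 0, 0.042, 0, 0, -0.1333, 0, 0.042, 0, 0, -0.18, 0, 0.042, 0, 0, -0.18, 0])

```text
time_s: 22.6
tcp_pos: [0.6243, -0.1603, 0.143]
tcp_rot: [[1.0, -0.0, 0.006], [-0.0, -1.0, -0.001], [0.006, 0.001, -1.0]]
force: [0.6, -0.0, -1.2]
width: 0.0478
grip_force: 42.0
```

tcp_steps(steps=[0.042, -0.04, 0.0667, 0, 0, 0.042, -0.08, 0.12, 0, 0, 0.042, -0.08, 0.1627, 0, 0, 0.042, -0.08, 0.1627, 0, 0, 0.042, -0.08, 0.1627, 0, 0])

```text
time_s: 23.22
tcp_pos: [0.5623, -0.2809, 0.1385]
tcp_rot: [[1.0, 0.0, -0.001], [0.0, -1.0, 0.002], [-0.001, -0.002, -1.0]]
force: [-0.3, 0.6, -1.1]
width: 0.0475
grip_force: 42.0
```

Run:
```python
from h import *
im,C=shot('wrist','w11');s=status.get_state();print(s['tcp_pos'])
```

```text
[ 0.5626 -0.2803  0.1388]
```

View pics/w11.png

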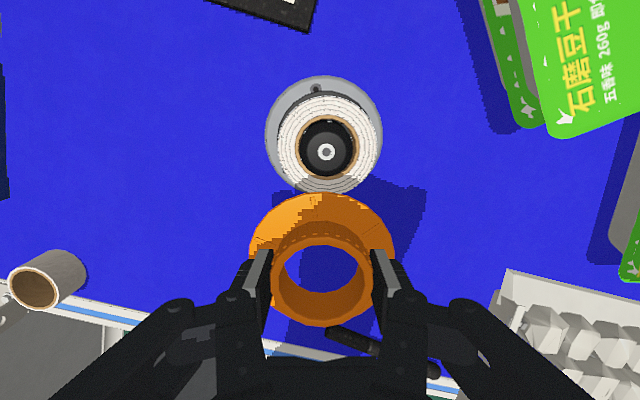

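Disc held level: flange arc top row 193, ring lower rim row ~327; hub top (326,152) centred in the roll.

Run:
```python
from h import *
from scipy.optimize import least_squares as ls
im=cv2.imread('pics/w11.png')[:,:,::-1].copy();C=cam('wrist');s=status.get_state();p0=s['tcp_pos'];m=masks(im)
H=cv2.cvtColor(im,cv2.COLOR_RGB2HSV).astype(int);org=(H[...,0]<25)&(H[...,1]>150)&(H[...,2]>50);org[:190]=0
o,i=blob(org,(321,265))
F=lambda q,z,r:ls(lambda c:np.hypot(*(ray(C,q,z)-c).T)-r,p0[:2],loss='soft_l1',f_scale=.0005)
a=o[(o[:,1]<245)&(o[:,0]>245)&(o[:,0]<398)];b=o[(o[:,1]>295)&(o[:,0]>275)&(o[:,0]<370)]
for n,q,z,r in(('flange',a,-.004,.039),('flange',a,-.001,.039),('ring',b,.019,.0245)):
    f=F(q,p0[2]+z,r);print(n,len(q),f.x-p0[:2],f.cost)
g=cv2.cvtColor(im,cv2.COLOR_RGB2GRAY)[142:162,316:337];y,x=np.nonzero(g>170);u=(x.mean()+316,y.mean()+142);h=ray(C,u,.084)[0];print(u,h,h-p0[:2])
```

```text
flange 172 [-0.0016 -0.0013] 5.822380142548814e-06
flange 172 [-0.0009 -0.0013] 1.381349366829297e-05
ring 94 [ 0.0015 -0.0015] 9.01639999537364e-06
(np.float64(325.8433734939759), np.float64(151.3975903614458)) [ 0.6126 -0.2846] [ 0.0499 -0.0042]
```

Scaled: 0.05 m / 0.75 = 0.0667, 0.041 m / 0.75 = 0.0547.

tcp_steps(steps=[0.042, 0.04, 0.0037, 0, 0, 0.042, 0.0667, 0.0037, 0.0133, 0, 0.042, 0.0667, 0.0037, 0.04, 0, 0.042, 0.0667, 0.0037, 0.0547, 0, 0.042, 0.0667, 0.0037, 0.0547, 0])

```text
time_s: 23.9
tcp_pos: [0.612, -0.2837, 0.0976]
tcp_rot: [[1.0, 0.001, -0.002], [0.001, -1.0, 0.001], [-0.002, -0.001, -1.0]]
force: [0.7, -1.0, 0.1]
width: 0.0476
grip_force: 42.0
```

tcp_steps(steps=[0.042, 0, 0, 0, 0])

```text
time_s: 24.02
tcp_pos: [0.6128, -0.2847, 0.0992]
tcp_rot: [[1.0, 0.0, 0.001], [0.0, -1.0, -0.0], [0.001, 0.0, -1.0]]
force: [0.7, -0.2, -0.7]
width: 0.0477
grip_force: 42.0
```

tcp_steps(steps=[0.042, 0, 0, 0.008, 0, 0.042, 0, 0, 0.016, 0, 0.042, 0, 0, 0.0213, 0, 0.042, 0, 0, 0.0213, 0])

```text
time_s: 24.52
tcp_pos: [0.6123, -0.2847, 0.082]
tcp_rot: [[1.0, -0.0, -0.001], [-0.0, -1.0, 0.0], [-0.001, -0.0, -1.0]]
force: [0.3, 0.3, -1.0]
width: 0.048
grip_force: 42.0
```

Scaled: 0.007 m / 0.75 = 0.0093, 0.006 m / 0.75 = 0.008.

tcp_steps(steps=[0.042, 0, 0, 0.004, 0, 0.042, 0, 0, 0.008, 0, 0.042, 0, 0, 0.0093, 0, 0.042, 0, 0, 0.0093, 0])

```text
time_s: 25.02
tcp_pos: [0.6125, -0.2847, 0.0754]
tcp_rot: [[1.0, -0.0, -0.0], [-0.0, -1.0, 0.0], [-0.0, -0.0, -1.0]]
force: [-0.6, -0.6, -1.0]
width: 0.0476
grip_force: 42.0
```

tcp_steps(steps=[0.042, 0, 0, 0.0013, 0, 0.042, 0, 0, 0.0027, 0, 0.042, 0, 0, 0.0027, 0])

```text
time_s: 25.4
tcp_pos: [0.613, -0.2849, 0.0742]
tcp_rot: [[1.0, -0.0, 0.001], [-0.0, -1.0, -0.0], [0.001, 0.0, -1.0]]
force: [-0.5, -0.2, 3.6]
width: 0.048
grip_force: 42.4
```

Scaled: 0.001 m / 0.75 = 0.0013.

tcp_steps(steps=[0.042, 0, 0, 0.0013, 0, 0.042, 0, 0, 0.0013, 0])

```text
time_s: 25.65
tcp_pos: [0.6133, -0.285, 0.0737]
tcp_rot: [[1.0, -0.0, 0.002], [-0.0, -1.0, -0.001], [0.002, 0.001, -1.0]]
force: [-0.0, 0.9, 7.7]
width: 0.0477
grip_force: 42.7
```

tcp_steps(steps=[0.06, 0, 0, 0, 0, 0.065, 0, 0, 0, 0, 0.065, 0, 0, 0, 0, 0.065, 0, 0, -0.04, 0, 0.065, 0, 0, -0.08, 0])

```text
time_s: 26.28
tcp_pos: [0.6122, -0.2846, 0.1326]
tcp_rot: [[1.0, -0.0, -0.001], [-0.0, -1.0, 0.001], [-0.001, -0.001, -1.0]]
force: [0.7, -0.4, -0.5]
width: 0.0647
grip_force: 0.0
```

tcp_steps(steps=[0.065, 0, 0, -0.0533, 0, 0.065, -0.08, 0, -0.0667, 0, 0.065, -0.1067, 0, -0.0667, 0, 0.065, -0.1067, 0, -0.0667, 0])

```text
time_s: 26.78
tcp_pos: [0.5312, -0.2854, 0.1831]
tcp_rot: [[1.0, -0.002, -0.0], [-0.002, -1.0, -0.001], [-0.0, 0.001, -1.0]]
force: [0.4, -0.1, 0.4]
width: 0.0649
grip_force: 0.0
```

Run:
```python
from h import *
a,_=shot('scene');b,_=shot('wrist')
k=cv2.resize(a[60:230,220:440],None,fx=2.6,fy=2.6);w=b[0:300,200:450];w=cv2.resize(w,None,fx=442/300,fy=442/300)
w=w[:442,:228+0] if 0 else cv2.resize(b[0:240,265:385],(221,442))
cv2.imwrite('pics/end.png',np.hstack([k[:442],w])[:,:,::-1])
```

```text
(no output)
```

View pics/end.png

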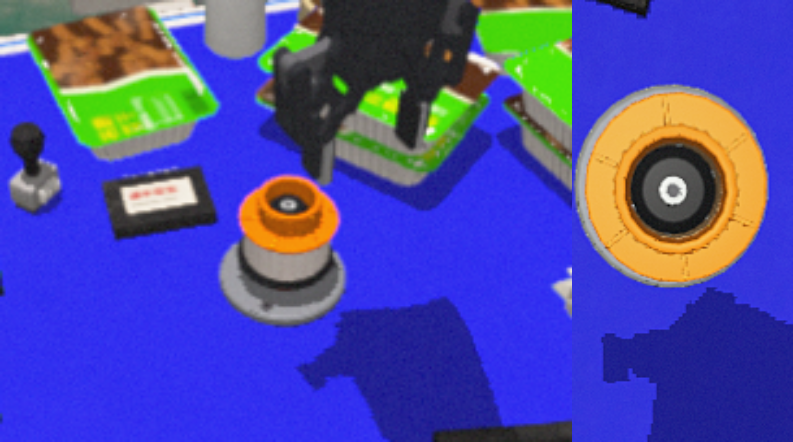

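The stack stands complete and level on the stand: in the scene crop the disc is at (288,212) with its ring up, and in the wrist crop the hub shows in its hole at (672,190). The gripper is clear.

```bash
python3 -c "
from bench import robot, camrig, status, finish_job
print(finish_job())"
```

```text
the job is handed in; nothing more can be done
None
```

The unwinder is loaded in the order you asked: spacer ring, core holder (flange down), full roll, then guide disc (grip ring up). Each part was lowered until it met the one below, then let go. The used roll, ink pad and marker were left alone, and the job was handed in at about 27 s; no verdict came back.

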